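# Set the bins' flip tags right

## Robot

A 6-joint arm with a two-finger parallel gripper is mounted at the origin on the work surface; the furniture and walls round the work are solid. World frame = base frame: x ahead of the robot, y to its left, z up, the work surface at z = 0. Lengths are in m, angles in rad, forces in N, time in s.
With the tool pointing down it reaches from about 0.35 to 0.975 m from the base axis. Payload 4.9 kg.
Tool frame: the origin (TCP) lies midway between the tips of the shut fingers; the grasp point (between the pads) lies 19 mm behind it; z points along the fingers, y is the line along which they close (so a half turn about z gives the same grasp; the last joint's range is limited). The gripper opens to 85 mm and grips with 20 to 120 N. Pads are 22 mm wide; open, the fingers measure 114 mm over their backs; the gripper's body (76 mm by 85 mm) begins 54 mm behind the grasp point. The pads swing forward as they close: fully open they stand 13 mm farther back than shut.
Start: joints at [-1.248, 0.053, 1.613, -0, 1.476, -0.119], TCP at [0.267, -0.565, 0.231] pointing down, gripper open.
Joint ranges: [-3.01, 3.01], [-1.01, 2.22], [0.06, 2.58], [-1.02, 4.17], [0.09, 2.62], [-3.14, 3.14]. Speed limits (rad/s): [2.57, 2.57, 3.14, 3.14, 3.14, 3.14].

## Interface

Orientations are given as a unit quaternion [w, x, y, z].
In Python, from plant import state, grab_frame, camera_info, job_done, spot_in, masks_of, pinpoint gives the robot as it stands.
- The arm moves only by the shell command python3 -m handwheel 'ROWS' [OPENING]. ROWS is JSON, a list that holds one entry, the list of rows, each a list of 6 numbers: the shift along the world's x, y, z in m, then the turn, a rotation vector about the world's x, y, z in degrees. In form: [[[tx, ty, tz, ax, ay, az], ...]]. A call has 1 to 20 rows; each row shifts and turns the commanded pose from where the row before left it; what a row does not reach is not made up. A row lasts 1/12 s, in which the tool goes at most 41.7 mm and 7.16 degrees, less where a joint would pass 70% of its speed; a pose out of reach is approached as far as the arm can. A call is refused whole if a number of a shift passes 0.0417 or a number of a turn 7.16, either way. A call with a gripper value outside its range is refused whole. OPENING is the opening, from 0 (shut) to 1 (fully open), set as the call begins (- or left out, the last holds). The fingers move at their own pace and stop on an object; the grip force is fixed at half the most. Time passes only in rows, so rows that do not move let the fingers close. It gives the time, the measured TCP pose, the force, the opening and the grip force at its end, in the units of the state.
- state(): the state, without advancing time (a new reading comes with each control period).
- grab_frame(name): name is "scene" or "top" or "wrist"; returns (picture, depth): 400x640x3 uint8, blue, green, red; 400x640 float32, m along the optical axis (not along the pixel's ray), 0 where there is no reading.
- camera_info(name): a dict with "fx", "fy", "cx", "cy" (pixels), "T" (4x4, takes a point from camera to world coordinates). Camera axes: x right, y up, looking along -z (the intrinsics and any distortion apply to the point x, -y, -z); pixel columns grow to the right and rows downward; lengths in m; the calibration is good to about 2 mm. A picture is of the moment at which its call begins: read the wrist's pose just before it. camera_info takes no time and is no camera call; for the wrist camera it gives the pose at the moment of the call.
- job_done(): hands the job in; it is judged then, once.
Trained networks look in the newest picture that a camera, given by its name, has taken for a name from the list of things; names that differ only in an ending like _2 or _b are one class to them, and where a whole thing is asked for, a point or a joint stands for the part that bears it (a point fixed in the world has none). Each returns a list of dicts, best first, with "conf" (0 to 1); they miss things now and then, are a little off and sometimes report something else, mostly with a low value. They report only what shows in the picture. A call takes as long as a camera call.
- spot_in(camera, thing): "box" ([left, top, width, height] in pixels, round what is visible of it).
- masks_of(camera, thing): "region" (400x640 bool, what is visible of it) and "box" ([left, top, width, height] in pixels, round what is visible of it).
- pinpoint(camera, thing): "position" ([column, row] in pixels: a listed point, or the origin of a listed thing).
The state is a dict: "time": time; "joint_pos": joint angles; "joint_vel": joint speeds; "joint_efforts": joint torques, N m; "tool_pos": TCP position; "tool_rot": TCP orientation; "contact_force": force on the tool from outside, world axes, zero at the start; "ft_torque": the same for the moment, N m; "gripper_width": opening from 0.0 (shut) to 1.0 (fully open); "grasp_force": force on a finger pad.
Only numpy, scipy, OpenCV 4.12 (cv2) and the standard library are available. Lean on these libraries where they do the work, as an engineer would, in place of code of your own. Each camera call takes 0.05 s, during which the arm holds its last target. There are 200 camera calls.

## Task

Make the flip tags on the four supply bins tell the truth: a full bin shows the face with the round disc on top, and a bin that is empty or down to its last piece shows the face with the bar. Three tags are wrong: push each over with a fingertip, without pinching it, until it lies right down on its other rest. Leave the tag that is already right, the stock and everything else on the table as they are.

Things in the scene. Friction and masses are not known exactly. Their poses are not given: they have to be found in the camera images.
- hinge_pins (a point): middle of the hinge pin of the flip tag of the bin that is FULL: heaped with short wooden dowel pins. Axes: x from the robot's side into the bin, y left along the row, z up; the pin lies along x, 70 mm above the work surface, on a hardwood nose; its middle is 23 mm in front of the box. All four bins are built alike and share these axes.
- tag_pins (a joint): lean of that tag about its pin, rad: 0 upright, +0.600 on its LEFT rest, disc face on top, -0.600 on its RIGHT rest, bar face on top. Starts at -0.60 to -0.35 (bar on top: wrong). The tag is an aluminium leaf 40 mm wide along the pin, 50 mm long from pin to free edge, 4 mm thick; the disc is 22 mm across, the bar 30 x 8 mm.
- hinge_pads (a point): middle of the hinge pin of the flip tag of the bin that is FULL: six stacks of round cork clamp pads. The bins are plywood boxes 130 mm wide, rims 2 mm above the pins' height, side by side at 140 mm pitch in a rack, in an order that changes. Apart from the tags nothing in the row is higher than 15 mm above the pins.
- tag_pads (a joint): lean of that tag about its pin, rad: 0 upright, +0.600 on its LEFT rest, disc face on top, -0.600 on its RIGHT rest, bar face on top. Starts at 0.58 to 0.60. Already right: leave it.
- hinge_wedges (a point): middle of the hinge pin of the flip tag of the bin that is RUN DOWN: one single walnut shim wedge left on its floor. Each side of every pin has a fixed sloping steel rest, 36 mm long; its upper edge is 12 mm to the side of the pin and 12 mm above it.
- tag_wedges (a joint): lean of that tag about its pin, rad: 0 upright, +0.600 on its LEFT rest, disc face on top, -0.600 on its RIGHT rest, bar face on top. Starts at 0.35 to 0.60 (disc on top: wrong). All tags are alike and have stiff hinges: they stay where they are left and turn with under 1 N at the free edge.
- hinge_empty (a point): middle of the hinge pin of the flip tag of the bin that is EMPTY: nothing in it. A tag that lies on its rest has its free edge 28 mm to the side of the pin and 41 mm above it.
- tag_empty (a joint): lean of that tag about its pin, rad: 0 upright, +0.600 on its LEFT rest, disc face on top, -0.600 on its RIGHT rest, bar face on top. Starts at 0.35 to 0.60 (disc on top: wrong). Upright, the disc face looks right (-y) and the bar face left (+y).
- last_wedge: the loose walnut shim wedge, 28 x 100 x 22 mm, in the run-down bin; loose, to be left alone; origin at the centre of its underside.
- pencil: yellow carpenter pencil, 177 mm long, 8 mm thick, lying on the rack's base board in front of the tags; loose, to be left alone; origin at the centre of its underside.
- screwdriver: screwdriver with a green handle, 223 mm, lying between the front timber and the rack; loose, to be left alone; origin at the centre of its underside.
- spring_clamp: orange spring clamp, 84 x 137 x 26 mm, lying at the front left; loose, to be left alone; origin at the centre of its underside.
- tape_measure: yellow tape measure, 37 x 77 x 62 mm, standing left of the rack; loose, to be left alone; origin at the centre of its underside.
- sanding_block: grey sanding block, 60 x 103 x 34 mm, lying left of the rack; loose, to be left alone; origin at the centre of its underside.

How it is judged:
At the end, for the whole second after the job is handed in: The tags of the two full bins (dowel pins, cork pads) lie on their left rests with the disc on top (joint above 0.42 rad), those of the run-down and the empty bin on their right rests with the bar on top (joint below -0.42 rad), all at rest; every loose thing is within 25 mm of where it was (value of joint each of tag_pins, tag_pads above 0.42 rad and value of joint each of tag_wedges, tag_empty below -0.42 rad and velocity of joint tag_pins between -0.1 and 0.1 rad/s and velocity of joint tag_pads between -0.1 and 0.1 rad/s and velocity of joint tag_wedges between -0.1 and 0.1 rad/s and velocity of joint tag_empty between -0.1 and 0.1 rad/s and distance of each of last_wedge, pencil, screwdriver, spring_clamp, tape_measure, sanding_block from where it was at the start of the episode below 0.025 m); the robot touches nothing.
It fails at once if the tag that was already right (cork pads) is turned away from its rest (value of joint tag_pads below 0.3 rad).
It fails at once if a tag is pinched: the fingers squeeze both its faces at once (over 2 N each) (contact force between each of tag_pins_c1, tag_pins_c2 and the fingers above 2 N or contact force between each of tag_pads_c1, tag_pads_c2 and the fingers above 2 N or contact force between each of tag_wedges_c1, tag_wedges_c2 and the fingers above 2 N or contact force between each of tag_empty_c1, tag_empty_c2 and the fingers above 2 N).
It fails at once if the last wedge is taken out of its bin or shoved (moved over 40 mm) (distance of last_wedge from where it was at the start of the episode above 0.04 m).
It fails at once if another loose thing is lifted, pushed away or knocked over (moved over 40 mm) (distance of any of pencil, screwdriver, spring_clamp, tape_measure, sanding_block from where it was at the start of the episode above 0.04 m).
It also fails if it takes over 48 s, if anything falls off the work surface, if the arm or the gripper's body presses on something with over 40 N, if the wrist force passes 120 N, or if a joint passes its speed limit or range.

## Working session

There is one attempt and no reset: what is moved stays moved. The work goes in short steps, Python scripts to look and compute and a shell command to move; the robot and the scene stay as the last step left them, time stands still between calls to the robot, and variables do not carry over. Pictures are saved under pics/ and viewed, at most 10 in all, crops included, and the job is handed in when it is done.

```bash
mkdir -p pics; cat > h.py <<'E'
import numpy as np, cv2
from plant import *
def world(cam,px,depth,info=None):
    i=info or camera_info(cam); u,v=px
    p=np.array([(u-i["cx"])/i["fx"]*depth,-(v-i["cy"])/i["fy"]*depth,-depth,1])
    return (np.array(i["T"])@p)[:3]
def cloud(cam,dep):
    i=camera_info(cam); v,u=np.mgrid[0:400,0:640]
    P=np.stack([(u-i["cx"])/i["fx"]*dep,-(v-i["cy"])/i["fy"]*dep,-dep,np.ones_like(dep)],-1)
    return (P@np.array(i["T"]).T)[...,:3]
def med(dep,px):
    u,v=int(px[0]),int(px[1]); w=dep[v-2:v+3,u-2:u+3]; return np.median(w[w>0])
E
python3 - <<'E'
from h import *
for c in("top","scene"):
    im,d=grab_frame(c); cv2.imwrite(f"pics/{c}0.png",im)
    print(c,{k:v for k,v in camera_info(c).items() if k!='T'})
    for n in("pins","pads","wedges","empty"):
        for r in pinpoint(c,"hinge_"+n)[:2]:
            print(n,r["conf"],np.round(r["position"]),np.round(world(c,r["position"],med(d,r["position"])),3))
print(state()["time"])
E
```

```text
top {'fx': 474.7538063157277, 'fy': 474.7538063157277, 'cx': 309.0646703717113, 'cy': 198.7925612346725}
pins 0.65 [335. 182.] [0.514 0.032 0.074]
pins 0.55 [390. 190.] [ 0.492 -0.104  0.085]
pads 0.76 [448. 200.] [ 0.468 -0.25   0.074]
wedges 0.75 [278. 172.] [0.536 0.174 0.082]
empty 0.68 [389. 194.] [ 0.48  -0.101  0.089]
scene {'fx': 456.06383412222135, 'fy': 456.06383412222135, 'cx': 318.55264396538814, 'cy': 202.73582911166315}
pins 0.82 [326. 192.] [0.528 0.031 0.065]
pads 0.59 [401. 178.] [0.141 0.047 0.324]
wedges 0.75 [281. 201.] [0.55  0.184 0.063]
empty 0.65 [369. 186.] [0.188 0.104 0.29 ]
0.5
```

```bash
ls; ls pics
```

```text
h.py
pics
scene0.png
top0.png
```

View pics/top0.png

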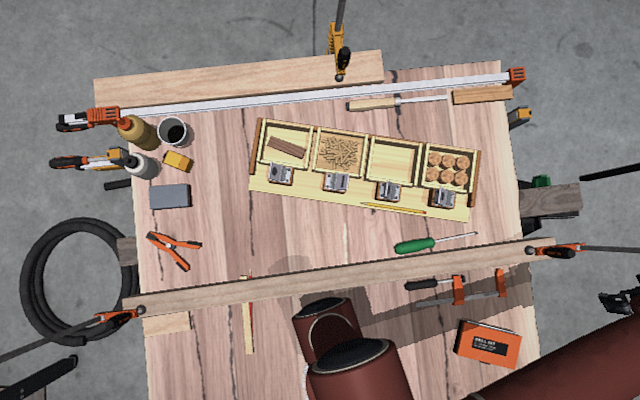

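View pics/scene0.png

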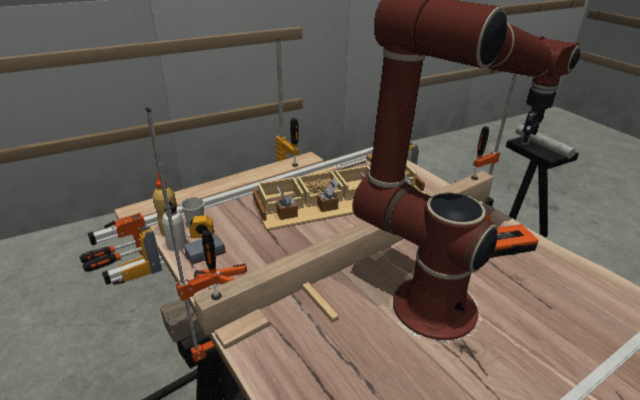

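The row runs, left to right: wedges (tag at 278,172), pins (335,182), empty (389,192), pads (444,198). It is yawed about -9°. Next I measure the tags from the depth image.

```bash
cat >> h.py <<'E'
def tags(cam,d,o,yaw):
    """points of tags in row frame (o: pin point of pads tag)"""
    P=cloud(cam,d); R=np.array([[np.cos(yaw),np.sin(yaw)],[-np.sin(yaw),np.cos(yaw)]])
    q=np.einsum('ij,hwj->hwi',R,P[...,:2]-o); return np.dstack([q,P[...,2]]),(d>0)
E
python3 - <<'E'
from h import *
im,d=grab_frame("top")
i=camera_info("top");T=np.array(i["T"]);o=T[:3,3]
px={}
pts=[]
for n in("wedges","pins","empty","pads"):
    r=pinpoint("top","hinge_"+n)[0]; u,v=r["position"]
    ray=T[:3,:3]@np.array([(u-i["cx"])/i["fx"],-(v-i["cy"])/i["fy"],-1]); p=o+ray*(0.07-o[2])/ray[2]
    pts.append(p[:2]); print(n,round(r["conf"],2),np.round(p,4))
P=cloud("top",d); z=P[...,2]
# rack outline from base board/box pixels
m=((z>0.06)&(z<0.085)&(P[...,0]>.42)&(P[...,0]<.72)&(P[...,1]>-.36)&(P[...,1]<.3)).astype(np.uint8)
n,l,s,c=cv2.connectedComponentsWithStats(m); k=1+np.argmax(s[1:,4])
q=P[l==k][:,:2].astype(np.float32); print("rect",cv2.minAreaRect(q),s[k]); print(np.round(cv2.boxPoints(cv2.minAreaRect(q)),3))
m=((z>0.089)&(z<.125)&(P[...,0]>.42)&(P[...,0]<.62)&(P[...,1]>-.36)&(P[...,1]<.3)).astype(np.uint8)
n,l,s,c=cv2.connectedComponentsWithStats(m)
for k in range(1,n):
    if s[k,4]>8: print(s[k],np.round(P[l==k].min(0),3),np.round(P[l==k].max(0),3))
t=P[(P[...,0]>.1)&(P[...,0]<.42)&(abs(P[...,1])<.2)]; print("timber z95", np.percentile(t[:,2],[50,90]))
x0,y0,w,h=240,110,250,115
cv2.imwrite("pics/c1.png",cv2.resize(im[y0:y0+h,x0:x0+w],None,fx=3.2,fy=3.2,interpolation=2))
E
```

```text
wedges 0.94 [0.537 0.168 0.07 ]
pins 0.96 [0.5107 0.027  0.07  ]
empty 0.62 [ 0.4839 -0.1011  0.07  ]
pads 0.92 [ 0.4726 -0.252   0.07  ]
rect ((0.551701009273529, -0.25772640109062195), (0.13127729296684265, 0.11044059693813324), 81.44815063476562) [421 143  57  50 626]
[[ 0.487 -0.314]
 [ 0.597 -0.331]
 [ 0.616 -0.201]
 [ 0.507 -0.185]]
[268 162  11  18 125] [0.518 0.175 0.089] [0.558 0.198 0.118]
[340 173  10  17 133] [0.491 0.    0.089] [0.533 0.021 0.113]
[385 180   6  18  67] [ 0.473 -0.103  0.089] [ 0.514 -0.086  0.12 ]
[438 187   7  17  82] [ 0.458 -0.237  0.09 ] [ 0.497 -0.216  0.116]
timber z95 [0.08646833 0.71302959]
```

View pics/c1.png

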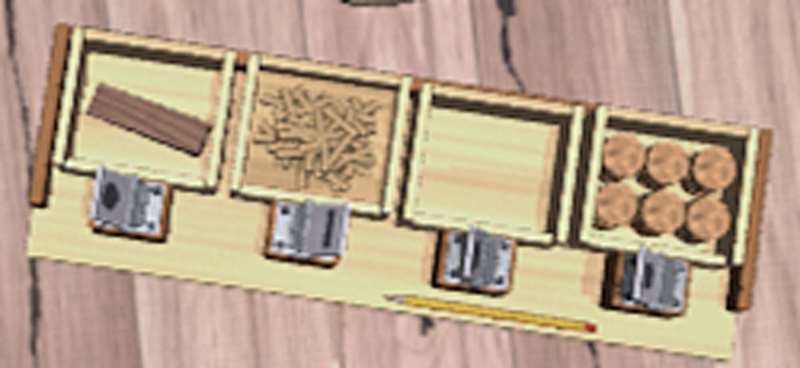

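```bash
python3 - <<'E'
from h import *
from scipy.spatial.transform import Rotation as Ro
im,d=grab_frame("top"); P=cloud("top",d); s=state()
q=s["tool_rot"]; print(np.round(Ro.from_quat([q[1],q[2],q[3],q[0]]).as_matrix(),3),np.round(s["tool_pos"],3),s["gripper_width"],s["time"])
for a,b in((-.62,-.4),(-.4,-.2),(-.2,0),(0,.2),(.2,.4)):
    for x0 in(.2,.3,.4,.5,.6):
        m=(P[...,1]>a)&(P[...,1]<b)&(P[...,0]>x0)&(P[...,0]<x0+.1)&(d>0); print(a,x0,np.round(P[m][:,2].max(),3) if m.any() else None,end=' ; ')
    print()
E
```

```text
[[ 0.904  0.428  0.   ]
 [ 0.428 -0.904 -0.   ]
 [-0.     0.    -1.   ]] [ 0.267 -0.565  0.231] 1.0015184242944344 0.8
-0.62 0.2 0.53 ; -0.62 0.3 0.363 ; -0.62 0.4 0.006 ; -0.62 0.5 0.008 ; -0.62 0.6 0.065 ; 
-0.4 0.2 0.618 ; -0.4 0.3 0.098 ; -0.4 0.4 0.116 ; -0.4 0.5 0.077 ; -0.4 0.6 0.077 ; 
-0.2 0.2 0.702 ; -0.2 0.3 0.095 ; -0.2 0.4 0.119 ; -0.2 0.5 0.119 ; -0.2 0.6 0.08 ; 
0 0.2 0.723 ; 0 0.3 0.089 ; 0 0.4 0.112 ; 0 0.5 0.116 ; 0 0.6 0.078 ; 
0.2 0.2 0.095 ; 0.2 0.3 0.026 ; 0.2 0.4 0.016 ; 0.2 0.5 0.077 ; 0.2 0.6 0.078 ;
```

```bash
python3 -m handwheel '[[[0,0,0.0357,0,0,0],[0,0,0.0357,0,0,0],[0,0,0.0357,0,0,0],[0,0,0.0357,0,0,0],[0,0,0.0357,0,0,0],[0,0,0.0357,0,0,0],[0,0,0.0357,0,0,0],[0.02,0.03,0,0,0,-2],[0.02,0.03,0,0,0,-2],[0.02,0.03,0,0,0,-2],[0.02,0.03,0,0,0,-2],[0.02,0.03,0,0,0,-2],[0.02,0.03,0,0,0,-2],[0.02,0.03,0,0,0,-2],[0.02,0.03,0,0,0,-2],[0.02,0.03,0,0,0,-2],[0.02,0.03,0,0,0,-2]]]' 0
```

```text
time: 2.22
tool_pos: [0.4678, -0.2633, 0.4814]
tool_rot: [0.0, 0.999, 0.045, 0.0]
contact_force: [0.7, -0.2, -0.1]
gripper_width: -0.005
grasp_force: 0.0
```

```bash
python3 -m handwheel '[[[0.0055,0.0354,0,0,0,-1],[0.0055,0.0354,0,0,0,-1],[0.0055,0.0354,0,0,0,-1],[0.0055,0.0354,0,0,0,-1],[0.0055,0.0354,0,0,0,-1],[0.0055,0.0354,0,0,0,-1],[0.0055,0.0354,0,0,0,-1],[0.0055,0.0354,0,0,0,-1],[0.0055,0.0354,0,0,0,-1],[0.0055,0.0354,0,0,0,-1],[0.0055,0.0354,0,0,0,-1],[0.0055,0.0354,0,0,0,-1],[0.0055,0.0354,0,0,0,-1],[0.0055,0.0354,0,0,0,-1],[0,0,-0.04,0,0,0],[0,0,-0.04,0,0,0],[0,0,-0.04,0,0,0],[0,0,-0.04,0,0,0],[0,0,-0.04,0,0,0],[0,0,-0.04,0,0,0]]]'
python3 - <<'E'
from h import *
im,d=grab_frame("wrist"); cv2.imwrite("pics/w1.png",im)
i=camera_info("wrist");T=np.array(i["T"]);o=T[:3,3]
for n in("wedges","pins"):
    for r in pinpoint("wrist","hinge_"+n)[:1]:
        u,v=r["position"]; ray=T[:3,:3]@np.array([(u-i["cx"])/i["fx"],-(v-i["cy"])/i["fy"],-1]); print(n,r["conf"],r["position"],np.round(o+ray*(0.07-o[2])/ray[2],4))
P=cloud("wrist",d); m=(P[...,2]>.09)&(P[...,2]<.125)&(P[...,0]>.45)&(P[...,0]<.6)&(P[...,1]<.22)&(d>0)
n,l,s,c=cv2.connectedComponentsWithStats(m.astype(np.uint8))
for k in range(1,n):
    if s[k,4]>60: print(s[k],np.round(P[l==k].min(0),3),np.round(P[l==k].max(0),3))
E
```

```text
time: 3.88
tool_pos: [0.5439, 0.2307, 0.2395]
tool_rot: [-0.0, 0.997, -0.076, 0.0]
contact_force: [0.4, -0.1, -1.1]
gripper_width: -0.002
grasp_force: 0.0
wedges 0.75 [384.5, 180.6] [0.5321 0.17   0.07  ]
pins 0.68 [530.8, 183.4] [0.5082 0.0339 0.07  ]
[364 165  17  50 661] [0.515 0.177 0.09 ] [0.556 0.197 0.112]
[ 555  165   43   49 1540] [ 0.488 -0.001  0.09 ] [0.529 0.021 0.111]
```

View pics/w1.png

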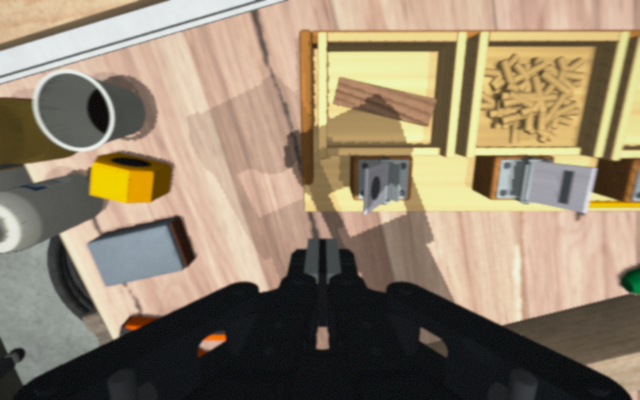

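```bash
python3 -m handwheel '[[[0,0,-0.029,0,0,0],[0,0,-0.029,0,0,0],[0,0,-0.029,0,0,0],[0,0,-0.029,0,0,0],[0,0,-0.027,0,0,0],[0,0,0,0,0,0]]]'
python3 -m handwheel '[[[-0.0011,-0.0069,0,0,0,0],[-0.0011,-0.0069,0,0,0,0],[-0.0011,-0.0069,0,0,0,0],[-0.0011,-0.0069,0,0,0,0],[-0.0011,-0.0069,0,0,0,0],[-0.0011,-0.0069,0,0,0,0],[-0.0011,-0.0069,0,0,0,0],[-0.0011,-0.0069,0,0,0,0],[0,0,0,0,0,0]]]'
python3 - <<'E'
from h import *
im,d=grab_frame("wrist"); cv2.imwrite("pics/w2.png",im)
P=cloud("wrist",d); m=(P[...,2]>.09)&(P[...,2]<.125)&(P[...,0]>.50)&(P[...,0]<.58)&(P[...,1]<.2)&(P[...,1]>.1)&(d>0)
print(np.round(P[m].min(0),3),np.round(P[m].max(0),3))
E
```

```text
time: 4.53
tool_pos: [0.5431, 0.2302, 0.0962]
tool_rot: [0.001, 0.997, -0.076, -0.002]
contact_force: [-1.4, -0.4, -1.1]
gripper_width: 0.001
grasp_force: 0.0
time: 5.28
tool_pos: [0.535, 0.174, 0.0979]
tool_rot: [0.0, 0.997, -0.076, -0.0]
contact_force: [0.1, 0.3, -0.3]
gripper_width: -0.004
grasp_force: 0.0
[0.527 0.151 0.09 ] [0.555 0.186 0.125]
```

View pics/w2.png

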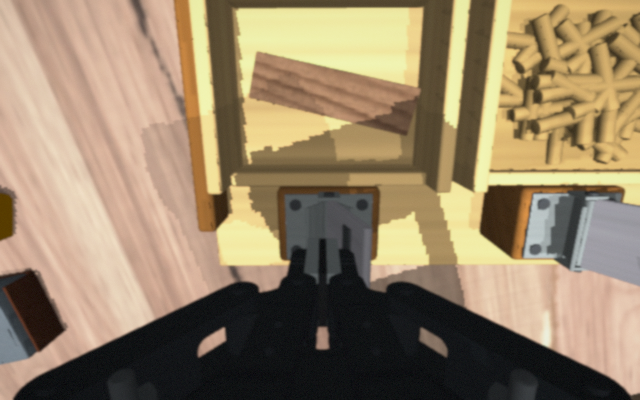

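The wedges tag has passed upright and leans right at about (345,245), with the bar showing. I'll keep pushing.

```bash
python3 -m handwheel '[[[-0.0006,-0.004,0,0,0,0],[-0.0006,-0.004,0,0,0,0],[0,0,0,0,0,0]]]' | sed -n 2,4p
python3 -m handwheel '[[[-0.0004,-0.003,0,0,0,0],[0,0,0,0,0,0]]]'| sed -n 2,4p
python3 - <<'E'
from h import *
im,d=grab_frame("wrist"); cv2.imwrite("pics/w3.png",im)
P=cloud("wrist",d); m=(P[...,2]>.09)&(P[...,2]<.118)&(P[...,0]>.50)&(P[...,0]<.58)&(P[...,1]<.2)&(P[...,1]>.1)&(d>0)
print(np.round(P[m].min(0),3),np.round(P[m].max(0),3))
E
```

```text
tool_pos: [0.534, 0.1669, 0.0979]
tool_rot: [0.0, 0.997, -0.076, -0.0]
contact_force: [0.2, -0.6, 0.4]
tool_pos: [0.5338, 0.1642, 0.0981]
tool_rot: [0.0, 0.997, -0.076, -0.0]
contact_force: [0.0, 0.9, -0.8]
[0.524 0.141 0.09 ] [0.554 0.176 0.118]
```

```bash
python3 -m handwheel '[[[-0.0003,-0.002,0,0,0,0],[0,0,0,0,0,0]]]'| sed -n 2,4p
python3 -m handwheel '[[[0.0015,0.01,0,0,0,0],[0,0,0.03,0,0,0],[0,0,0.03,0,0,0],[0,0,0.03,0,0,0]]]'| sed -n 2,4p
```

```text
tool_pos: [0.5335, 0.1623, 0.0982]
tool_rot: [0.0, 0.997, -0.076, -0.0]
contact_force: [0.2, -0.1, -0.0]
tool_pos: [0.5345, 0.1731, 0.1886]
tool_rot: [0.0, 0.997, -0.076, -0.001]
contact_force: [1.1, 0.1, -0.0]
```

```bash
python3 -m handwheel '[[[-0.0057,-0.0363,0,0,0,0],[-0.0057,-0.0363,0,0,0,0],[-0.0057,-0.0363,0,0,0,0],[-0.0057,-0.0363,0,0,0,0],[-0.0057,-0.0363,0,0,0,0],[-0.0057,-0.0363,0,0,0,0],[0,0,0,0,0,0]]]'| sed -n 2,4p
python3 - <<'E'
from h import *
im,d=grab_frame("wrist"); cv2.imwrite("pics/w4.png",im)
P=cloud("wrist",d)
for n,a in (("wedges",(.534,.169)),("pins",(.512,.031)),("empty",(.492,-.108))):
    q=(P[...,:2]-np.array(a)); y=q[...,0]*.15+q[...,1]*.989; x=q[...,0]*.989-q[...,1]*.15
    m=(abs(x)<.023)&(abs(y)<.05)&(P[...,2]>.09)&(P[...,2]<.125)&(d>0)
    if m.any():
        t=P[m]; print(n,m.sum(),"y",np.round([y[m].min(),y[m].max()],3),"x",np.round([x[m].min(),x[m].max()],3),"ztop",t[:,2].max().round(3), "slope(rad)",np.arctan(np.polyfit(t[:,2],y[m],1)[0]).round(2))
E
```

```text
tool_pos: [0.5004, -0.0498, 0.1885]
tool_rot: [0.001, 0.997, -0.079, 0.0]
contact_force: [0.9, 0.3, -0.2]
wedges 811 y [-0.025 -0.008] x [-0.018  0.022] ztop 0.113 slope(rad) -0.44
pins 870 y [-0.027 -0.009] x [-0.017  0.023] ztop 0.113 slope(rad) -0.68
empty 686 y [0.009 0.022] x [-0.02  0.02] ztop 0.118 slope(rad) 0.45
```

View pics/w4.png

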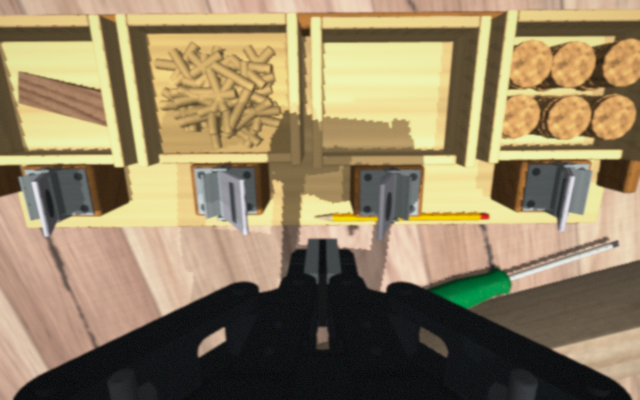

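```bash
python3 -m handwheel '[[[0,0,-0.031,0,0,0],[0,0,-0.031,0,0,0],[0,0,-0.03,0,0,0],[0,0,0,0,0,0],[-0.0012,-0.0077,0,0,0,0],[-0.0012,-0.0077,0,0,0,0],[-0.0012,-0.0077,0,0,0,0],[-0.0012,-0.0077,0,0,0,0],[-0.0012,-0.0077,0,0,0,0],[-0.0012,-0.0077,0,0,0,0],[-0.0012,-0.0077,0,0,0,0],[-0.0012,-0.0077,0,0,0,0],[0,0,0,0,0,0]]]'| sed -n 2,4p
for i in 1; do python3 -m handwheel '[[[-0.0004,-0.003,0,0,0,0],[0,0,0,0,0,0],[0,0,0,0,0,0]]]'| sed -n 2,4p; done
python3 -m handwheel '[[[-0.0003,-0.002,0,0,0,0],[0,0,0,0,0,0],[0,0,0,0,0,0]]]'| sed -n 2,4p
python3 -m handwheel '[[[-0.0003,-0.002,0,0,0,0],[0,0,0,0,0,0],[0,0,0,0,0,0]]]'| sed -n 2,4p
```

```text
tool_pos: [0.491, -0.1085, 0.0963]
tool_rot: [0.0, 0.997, -0.077, 0.0]
contact_force: [0.7, 0.5, 0.9]
tool_pos: [0.4907, -0.1099, 0.0961]
tool_rot: [-0.0, 0.997, -0.076, -0.0]
contact_force: [-0.6, 1.0, -0.1]
tool_pos: [0.4905, -0.1119, 0.0962]
tool_rot: [0.0, 0.997, -0.076, -0.0]
contact_force: [-0.2, 0.1, 0.6]
tool_pos: [0.4902, -0.114, 0.0962]
tool_rot: [0.0, 0.997, -0.076, -0.0]
contact_force: [-0.2, 0.1, -0.1]
```

```bash
python3 -m handwheel '[[[-0.0003,-0.002,0,0,0,0],[0,0,0,0,0,0],[0,0,0,0,0,0]]]'| sed -n 2,4p
python3 -m handwheel '[[[-0.0003,-0.002,0,0,0,0],[0,0,0,0,0,0],[0,0,0,0,0,0]]]'| sed -n 2,4p
```

```text
tool_pos: [0.49, -0.1154, 0.0962]
tool_rot: [-0.001, 0.997, -0.076, 0.0]
contact_force: [-0.8, 2.7, 0.3]
tool_pos: [0.4899, -0.1159, 0.0961]
tool_rot: [-0.002, 0.997, -0.076, 0.0]
contact_force: [1.9, 10.3, 1.9]
```

```bash
python3 -m handwheel '[[[0.0018,0.012,0,0,0,0],[0,0,0.03,0,0,0],[0,0,0.03,0,0,0],[0,0,0.03,0,0,0],[0.0036,0.025,0,0,0,0],[0.0036,0.025,0,0,0,0],[0.0036,0.024,0,0,0,0],[0,0,0,0,0,0]]]'| sed -n 2,4p
python3 - <<'E'
from h import *
im,d=grab_frame("wrist"); P=cloud("wrist",d)
for n,a in (("wedges",(.534,.169)),("pins",(.512,.031)),("empty",(.492,-.108)),("pads",(.471,-.247))):
    q=(P[...,:2]-np.array(a)); y=q[...,0]*.15+q[...,1]*.989; x=q[...,0]*.989-q[...,1]*.15
    m=(abs(x)<.023)&(abs(y)<.05)&(P[...,2]>.09)&(P[...,2]<.125)&(d>0)
    if m.any():
        t=P[m]; print(n,m.sum(),"y",np.round([y[m].min(),y[m].max()],3),"ztop",t[:,2].max().round(3))
E
```

```text
tool_pos: [0.5025, -0.0292, 0.1865]
tool_rot: [0.0, 0.997, -0.074, 0.0]
contact_force: [0.2, -1.3, -0.7]
wedges 682 y [-0.03  -0.014] ztop 0.113
pins 1002 y [-0.031 -0.013] ztop 0.112
empty 1859 y [-0.03  -0.012] ztop 0.112
pads 776 y [0.011 0.029] ztop 0.113
```

```bash
python3 -m handwheel '[[[0,0,-0.03,0,0,0],[0,0,-0.03,0,0,0],[0,0,-0.03,0,0,0],[0,0,0,0,0,0],[0.0012,0.0077,0,0,0,0],[0.0012,0.0077,0,0,0,0],[0.0012,0.0077,0,0,0,0],[0.0012,0.0077,0,0,0,0],[0.0012,0.0077,0,0,0,0],[0.0012,0.0077,0,0,0,0],[0.0012,0.0077,0,0,0,0],[0.0009,0.006,0,0,0,0],[0,0,0,0,0,0],[0,0,0,0,0,0]]]'| sed -n 2,4p
python3 -m handwheel '[[[0.0003,0.002,0,0,0,0],[0,0,0,0,0,0],[0,0,0,0,0,0]]]'| sed -n 2,4p
python3 -m handwheel '[[[0.0003,0.002,0,0,0,0],[0,0,0,0,0,0],[0,0,0,0,0,0]]]'| sed -n 2,4p
```

```text
tool_pos: [0.5114, 0.0284, 0.0961]
tool_rot: [0.0, 0.997, -0.075, -0.0]
contact_force: [0.8, -0.3, 0.3]
tool_pos: [0.5117, 0.0298, 0.0961]
tool_rot: [-0.0, 0.997, -0.076, -0.0]
contact_force: [0.4, 0.7, 0.5]
tool_pos: [0.5121, 0.0319, 0.0962]
tool_rot: [-0.0, 0.997, -0.076, -0.0]
contact_force: [-0.2, 0.7, 0.2]
```

```bash
python3 -m handwheel '[[[0.0003,0.002,0,0,0,0],[0,0,0,0,0,0],[0,0,0,0,0,0]]]'| sed -n 2,4p
python3 -m handwheel '[[[0.0003,0.002,0,0,0,0],[0,0,0,0,0,0],[0,0,0,0,0,0]]]'| sed -n 2,4p
```

```text
tool_pos: [0.5124, 0.034, 0.0962]
tool_rot: [-0.0, 0.997, -0.076, 0.0]
contact_force: [-0.1, 0.1, 0.4]
tool_pos: [0.5128, 0.0361, 0.0962]
tool_rot: [-0.0, 0.997, -0.076, 0.0]
contact_force: [0.8, 0.4, 0.3]
```

```bash
python3 -m handwheel '[[[0.0002,0.0015,0,0,0,0],[0,0,0,0,0,0],[0,0,0,0,0,0]]]'| sed -n 2,4p
python3 -m handwheel '[[[0.0002,0.0015,0,0,0,0],[0,0,0,0,0,0],[0,0,0,0,0,0]]]'| sed -n 2,4p
```

```text
tool_pos: [0.5129, 0.0375, 0.0962]
tool_rot: [-0.0, 0.997, -0.076, 0.0]
contact_force: [-0.5, 0.0, -0.0]
tool_pos: [0.5131, 0.039, 0.0962]
tool_rot: [-0.0, 0.997, -0.076, -0.0]
contact_force: [0.3, 0.1, 0.1]
```

```bash
python3 - <<'E'
from h import *
im,d=grab_frame("wrist"); cv2.imwrite("pics/w5.png",im); P=cloud("wrist",d)
a=(.512,.031)
q=(P[...,:2]-np.array(a)); y=q[...,0]*.15+q[...,1]*.989; x=q[...,0]*.989-q[...,1]*.15
m=(x>.0)&(x<.023)&(abs(y)<.05)&(P[...,2]>.09)&(P[...,2]<.125)&(d>0)
print(m.sum(),y[m].min(),y[m].max(),P[m][:,2].max())
E
```

```text
3236 -0.005943724916147651 0.028461792181261283 0.12499637326180896
```

View pics/w5.png

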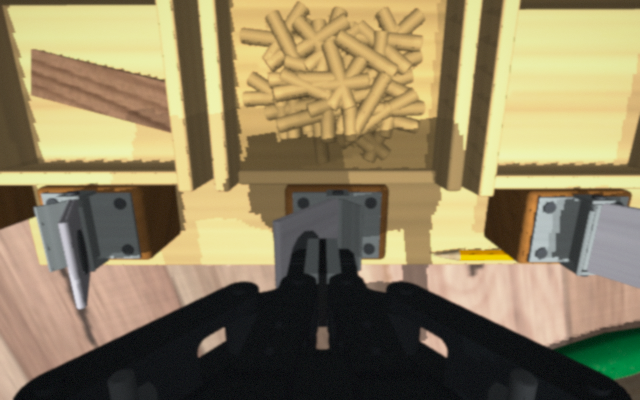

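The pins tag now leans left, with its free edge at about (280,245), nearly at its rest. I'll push until it meets resistance.

```bash
python3 -m handwheel '[[[0.0003,0.0017,0,0,0,0],[0,0,0,0,0,0],[0,0,0,0,0,0]]]'| sed -n 2,4p
python3 -m handwheel '[[[0.0002,0.001,0,0,0,0],[0,0,0,0,0,0],[0,0,0,0,0,0]]]'| sed -n 2,4p
```

```text
tool_pos: [0.5133, 0.0397, 0.0962]
tool_rot: [0.001, 0.997, -0.076, -0.0]
contact_force: [-1.7, -4.5, -0.7]
tool_pos: [0.5133, 0.0399, 0.0961]
tool_rot: [0.002, 0.997, -0.076, -0.0]
contact_force: [-2.0, -8.2, 0.9]
```

```bash
python3 -m handwheel '[[[-0.0018,-0.012,0,0,0,0],[0,0,0.03,0,0,0],[0,0,0.03,0,0,0],[0,0,0.03,0,0,0],[0.0061,0.038,0,0,0,0],[0.0061,0.038,0,0,0,0],[0.0061,0.038,0,0,0,0],[0.0061,0.038,0,0,0,0],[0,0,-0.03,0,0,0],[0,0,-0.03,0,0,0],[0,0,-0.03,0,0,0],[0,0,0,0,0,0],[-0.0008,-0.005,0,0,0,0],[-0.0008,-0.005,0,0,0,0],[-0.0008,-0.005,0,0,0,0],[-0.0003,-0.002,0,0,0,0],[0,0,0,0,0,0],[0,0,0,0,0,0]]]'| sed -n 2,4p
python3 -m handwheel '[[[-0.0003,-0.0017,0,0,0,0],[0,0,0,0,0,0],[0,0,0,0,0,0]]]'| sed -n 2,4p
```

```text
tool_pos: [0.5343, 0.1644, 0.0976]
tool_rot: [-0.0, 0.997, -0.076, 0.001]
contact_force: [-0.1, -0.2, 0.0]
tool_pos: [0.5333, 0.163, 0.0964]
tool_rot: [-0.0, 0.997, -0.076, 0.0]
contact_force: [0.5, -0.3, 0.3]
```

```bash
python3 -m handwheel '[[[-0.0004,-0.003,0,0,0,0],[0,0,0,0,0,0],[0,0,0,0,0,0]]]'| sed -n 2,4p
python3 -m handwheel '[[[-0.0002,-0.001,0,0,0,0],[0,0,0,0,0,0],[0,0,0,0,0,0]]]'| sed -n 2,4p
```

```text
tool_pos: [0.5331, 0.1614, 0.0965]
tool_rot: [-0.002, 0.997, -0.076, 0.0]
contact_force: [0.5, 5.4, -0.2]
tool_pos: [0.533, 0.1612, 0.0966]
tool_rot: [-0.003, 0.997, -0.076, 0.001]
contact_force: [1.2, 8.1, -1.2]
```

It is seated. I'll back off, rise, and check all four.

```bash
python3 -m handwheel '[[[0.0018,0.012,0,0,0,0],[0,0,0.04,0,0,0],[0,0,0.04,0,0,0],[0,0,0.04,0,0,0],[-0.004,-0.03,0.03,0,0,0],[-0.004,-0.03,0.03,0,0,0],[-0.004,-0.03,0.03,0,0,0],[-0.004,-0.03,0,0,0,0],[-0.004,-0.03,0,0,0,0],[-0.004,-0.03,0,0,0,0],[-0.004,-0.03,0,0,0,0],[0,0,0,0,0,0],[0,0,0,0,0,0]]]'
python3 - <<'E'
from h import *
im,d=grab_frame("wrist"); cv2.imwrite("pics/w6.png",im); P=cloud("wrist",d)
for n,a in (("wedges",(.534,.168)),("pins",(.512,.029)),("empty",(.492,-.110)),("pads",(.471,-.248))):
    q=(P[...,:2]-np.array(a)); y=q[...,0]*.15+q[...,1]*.989; x=q[...,0]*.989-q[...,1]*.15
    m=(abs(x)<.023)&(abs(y)<.05)&(P[...,2]>.09)&(P[...,2]<.125)&(d>0)
    if m.any(): print(n,m.sum(),"y",np.round([y[m].min(),y[m].max()],3),"ztop",P[m][:,2].max().round(3))
E
```

```text
time: 16.53
tool_pos: [0.5065, -0.038, 0.304]
tool_rot: [0.0, 0.997, -0.077, -0.0]
contact_force: [0.3, -0.3, -0.7]
gripper_width: -0.003
grasp_force: 0.0
wedges 289 y [-0.027 -0.009] ztop 0.113
pins 775 y [0.013 0.031] ztop 0.113
empty 761 y [-0.026 -0.007] ztop 0.113
pads 268 y [0.013 0.032] ztop 0.113
```

View pics/w6.png

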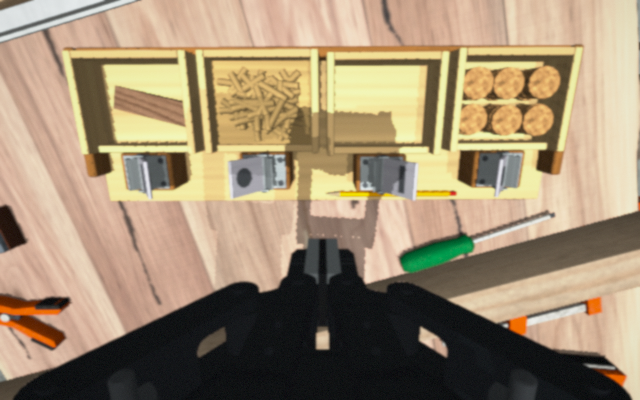

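The tags now show as follows: wedges (140,175) leans right, pins (245,178) leans left with the disc up, empty (405,180) leans right, and pads (510,170) is untouched on the left. Loose things look unmoved.

```bash
python3 -c "from plant import *; print(job_done())"
```

```text
the job is handed in; nothing more can be done
None
```

I handed the job in at about 16.5 s: the dowel-pin tag is on its left rest (disc up), the wedge and empty-bin tags are on their right rests (bar up), the cork-pad tag was left alone, and no loose thing in the last camera view looked moved; no verdict came back.

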